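# Run the loose plugs into the flap corner of the tray

### The arm

A 6-joint arm with a two-finger parallel gripper is mounted at the origin on a cart in front of the work surface, level with it; the furniture and walls round the work are solid. World frame = base frame: x ahead of the robot, y to its left, z up, the work surface at z = 0. Lengths are in m, angles in rad, forces in N, time in s.
With the tool pointing down it reaches from about 0.275 to 0.85 m from the base axis. Payload 19 kg.
Tool frame: the origin (TCP) lies midway between the tips of the shut fingers; the grasp point (between the pads) lies 19 mm behind it; z points along the fingers, y is the line along which they close (so a half turn about z gives the same grasp; the last joint's range is limited). The gripper opens to 85 mm and grips with 20 to 120 N. Pads are 22 mm wide; open, the fingers measure 114 mm over their backs; the gripper's body (76 mm by 85 mm) begins 54 mm behind the grasp point. The pads swing forward as they close: fully open they stand 13 mm farther back than shut.
Start: joints at [1.026, 0.15, 1.437, -0, 1.554, -0.134], TCP at [0.23, 0.527, 0.231] pointing down, gripper open.
Joint ranges: [-2.8, 2.8], [-0.68, 2.1], [0.12, 2.68], [-1.39, 4.53], [0.16, 2.79], [-2.81, 2.81]. Speed limits (rad/s): [1.89, 1.89, 2.22, 3.01, 3.01, 3.01].

### API

Orientations are given as a 3x3 rotation matrix whose columns are the frame's x, y, z axes.
In Python, from cell import r gives the robot as it stands. The module is installed in compiled form; this text tells all that it offers.
- The arm moves only by the tool step_arm, never from a script. Its arguments are lists of equal length, an entry for each row: "offset": the shift along the tool's x, y, z as a fraction of full scale, a list of three; "turn": the turn about the tool's z as a fraction of full scale. In form: {"offset": [[x, y, z], ...], "turn": [turn, ...]}. A call has 1 to 20 rows; each row shifts and turns the commanded pose from where the row before left it, along the tool's axes as they then stand; what a row does not reach is not made up. Full scale, the value 1, is 120 mm for a shift and 0.5 rad for a turn. A row lasts 1/8 s, in which the tool goes at most 62.5 mm and 10.7 degrees, less where a joint would pass 70% of its speed; a pose out of reach is approached as far as the arm can. A call with a number of a shift or a turn outside -1 to 1 is refused whole. A call with a gripper value outside its range is refused whole. "hand" is the gripper command: -1 is shut, 1 is fully open, values between are in proportion, set as the call begins (left out, the last holds). The fingers move at their own pace and stop on an object; "newtons" is the grip in N (left out, the last holds). Time passes only in rows, so rows that do not move let the fingers close. It gives the time, the measured TCP pose, the force, the opening and the grip force at its end, in the units of the state.
- r.observe(): the state, without advancing time (a new reading comes with each control period).
- r.capture(name): name is "scene" or "top" or "wrist"; returns the picture (400x640x3 uint8, blue, green, red); there is no depth.
- r.calibration(name): a dict with "vfov" (degrees; the focal length in pixels is half the picture's height over the tangent of half this angle, whatever the lens; pixels are square), "cx", "cy" (the principal point, pixels), "pose" (4x4, takes a point from camera to world coordinates); the wrist camera has in their place "tool_from_camera" (4x4, takes a point from camera to tool coordinates, whose origin is the TCP and whose axes are the flange's). Camera axes: x right, y up, looking along -z (the intrinsics and any distortion apply to the point x, -y, -z); pixel columns grow to the right and rows downward; lengths in m; the calibration is good to about 2 mm. A picture is of the moment at which its call begins: read the wrist's pose just before it. calibration takes no time and is no camera call.
- r.close_job(): hands the job in; it is judged then, once.
The state is a dict: "clock": time; "qpos": joint angles; "qvel": joint speeds; "joint_torque": joint torques, N m; "position": TCP position; "ee_rot": TCP orientation; "force": force on the tool from outside, world axes, zero at the start; "wrist_torque": the same for the moment, N m; "grip_width": finger opening in m; "finger_force": force on a finger pad.
Only numpy, scipy, OpenCV 4.12 (cv2) and the standard library are available. Lean on these libraries where they do the work, as an engineer would, in place of code of your own. Each camera call takes 0.05 s, during which the arm holds its last target. There are 200 camera calls.

### The job

The drawer of the little kit cabinet has been left open beside the steel tray: first push it fully home, so that the tray cannot catch on it. Then pick the tray up by its wooden grip, well clear of the bench, and tip it towards the corner with the tall turned-up flap until both loose wooden plugs have slid into that corner. Finish still holding the tray up and tilted towards that corner, steady, with the plugs lying in it so that I can take them out; spill nothing and leave the mug and the tins where they stand.

Things in the scene. Friction and masses are not known exactly. Their poses are not given: they have to be found in the camera images.
- kit: Low wooden cabinet with one drawer, 150 deep x 170 wide x 85 mm high, fixed to the bench. Origin: centre of its underside; x points to its back, the drawer opens along its -x, z up.
- kit_drawer0 (a joint): How far the drawer is pulled out, m: 0 fully home (front board against the cabinet), about 0.094 fully out. It slides with about 1 N of friction and damping of 4 N s/m, and stays where it is left. It stops hard at 0.
- kit_drawer0_handle (a point): Grip point of the drawer's round metal knob, 35 mm in front of the drawer front and 47 mm above the bench; the knob is 28 mm across, its end lies 43 mm in front of the drawer front, and it moves with the drawer. The drawer front is 164 mm wide and reaches from 14 to 73 mm above the bench; with the drawer home its face is 75 mm in front of the cabinet's origin.
- tray: Loose folded dark sheet-steel tray, 150 (its x) x 210 (its y) mm, walls 2 mm thick and about 26 mm high, open on top, with an upright strap handle across its middle; about 0.64 kg. Origin: centre of its underside; z up out of the tray. At its +x, -y corner a piece of the wall is turned up into a pointed flap 61 mm high: this is the flap corner.
- grip_mid (a point): Centre of the tray's square wooden grip, a bar of 22 x 22 mm section and 92 mm long that runs along the tray's x, straight above the tray's centre, 85 mm above its underside. Steel straps run on from its ends, down to the middles of the two long walls. It is taken from above with the fingers closing along the tray's y; rigid with the tray. Needs a firm grip (40 N or more) to hold the tray tilted.
- flap_corner (a point): The inner flap corner of the tray, on its floor: 73 mm along x and -103 mm along y from the tray's origin.
- plug_0: Loose smooth wooden disc, 46 mm across, 20 mm thick, 30 g, lying flat in the tray. Origin: centre of its underside. Friction against the tray about 0.25 (it starts to slide at about 15 degrees of tilt and slides well at 30).
- plug_1: The second such disc, the same size, weight and friction, also lying in the tray.
- nail_tin: Bystander: open round tin, 76 mm across, 87 mm high, standing on the bench. Origin: centre of its underside.
- enamel_mug: Bystander: white enamel mug with a handle, 82 x 109 mm, 74 mm high. Origin: centre of its underside.
- wax_tin: Bystander: low round tin, 67 mm across, 36 mm high. Origin: centre of its underside.
Mind the look-alikes: they are no part of the job. Leave any pink or red look-alike of the plug_1 alone. What is shaped like the plug_0 but green or red is not meant.

How it is judged:
On the way, in this order (a step that is already met when the one before it is completed fails the run):
1. the drawer is pushed fully home (within 4 mm) (value of joint kit_drawer0 below 0.004 m), for 0.2 s.
2. the tray is held in the gripper with its flap corner more than 30 mm above the bench (height (world z) of flap_corner above 0.03 m and contact force between the fingers and tray above 1 N), for 0.2 s.
At the end, for the whole second after the job is handed in: Drawer home within 4 mm. Tray held by the fingers, at rest, flap corner over 30 mm above the bench, at least 8 deg down along both its +x and its -y, under 54 deg in all. Both plugs at rest with their centres within 88 mm of the inner flap corner (72 mm is packed tight) (all of step 2 and value of joint kit_drawer0 below 0.004 m and angle between tray's own x axis and vertical above 1.711 rad and angle between tray's own y axis and vertical below 1.431 rad and angle between tray's own z axis and vertical below 0.95 rad and distance between each of plug_0, plug_1 and flap_corner below 0.088 m and linear speed of each of plug_0, plug_1, tray below 0.03 m/s and angular speed of tray below 0.15 rad/s); the arm keeps its last pose, push and grip.
It fails at once if the nail tin is shifted by more than 30 mm (distance of nail_tin from where it was at the start of the episode above 0.03 m).
It fails at once if the enamel mug is shifted by more than 30 mm (distance of enamel_mug from where it was at the start of the episode above 0.03 m).
It fails at once if the wax tin is shifted by more than 30 mm (distance of wax_tin from where it was at the start of the episode above 0.03 m).
It fails at once if a plug falls out of the tray (distance between any of plug_0, plug_1 and tray above 0.16 m).
It also fails if it takes over 54 s, if anything falls off the work surface, if the arm or the gripper's body presses on something with over 40 N, if the wrist force passes 120 N, or if a joint passes its speed limit or range.

## Working session

There is one attempt and no reset: what is moved stays moved. The work goes in short steps, Python scripts to look and compute and a tool call to move; the robot and the scene stay as the last step left them, time stands still between calls to the robot, and variables do not carry over. Pictures are saved under pics/ and viewed, at most 10 in all, crops included, and the job is handed in when it is done.

Besides the shell and the picture viewer there is one more tool, called after "Emit:" as a command line: name --pt "numbers of a row" for each row, then --argument value for the rest. step_arm: Moves the arm, as the interface text tells. Shift numbers are shares of 120 mm and turn numbers shares of 0.5 rad, none past 1 either way. Its arguments: {"type":"object","properties":{"offset":{"type":"array"},"turn":{"type":"array"},"hand":{"type":"number"},"newtons":{"type":"number"}},"required":["offset","turn"]}

```bash
mkdir -p pics; python3 - <<'E'
from cell import r
import cv2,numpy as np
s=r.observe();print({k:np.round(v,3).tolist() for k,v in s.items()})
for n in ("scene","top"):
    cv2.imwrite(f"pics/{n}0.png",r.capture(n));c=r.calibration(n);print(n,{k:np.round(v,4).tolist() if not isinstance(v,str) else v for k,v in c.items()})
print({k:np.round(v,4).tolist() for k,v in r.calibration("wrist").items()})
E
```

```text
{'clock': 0.0, 'qpos': [1.026, 0.151, 1.438, 0.0, 1.554, -0.134], 'qvel': [0.0, -0.001, 0.001, -0.001, -0.001, 0.0], 'joint_torque': [0.001, -71.305, -57.086, -0.0, 0.009, 0.0], 'position': [0.23, 0.527, 0.231], 'ee_rot': [[-0.917, 0.399, -0.001], [0.399, 0.917, -0.001], [0.0, -0.001, -1.0]], 'force': [-0.258, 0.415, -0.429], 'wrist_torque': [0.019, -0.01, 0.06], 'finger_force': 0.0, 'grip_width': 0.085}
scene {'vfov': 55.125, 'cx': 319.4183, 'cy': 194.122, 'pose': [[0.6129, 0.3122, -0.7259, -0.1575], [-0.7901, 0.2423, -0.563, -0.5628], [0.0002, 0.9186, 0.3952, 0.467], [0.0, 0.0, 0.0, 1.0]]}
top {'vfov': 55.4658, 'cx': 320.7402, 'cy': 201.6028, 'pose': [[-0.0151, 0.9749, -0.2222, 0.3258], [-0.9999, -0.0162, -0.0028, -0.0046], [-0.0064, 0.2222, 0.975, 1.0781], [0.0, 0.0, 0.0, 1.0]]}
{'vfov': 60.7744, 'cx': 318.9807, 'cy': 197.62, 'tool_from_camera': [[0.0001, 0.953, 0.3028, 0.0777], [1.0, 0.0001, -0.0005, -0.0005], [-0.0005, 0.3028, -0.953, -0.1441], [0.0, 0.0, 0.0, 1.0]]}
```

View pics/scene0.png

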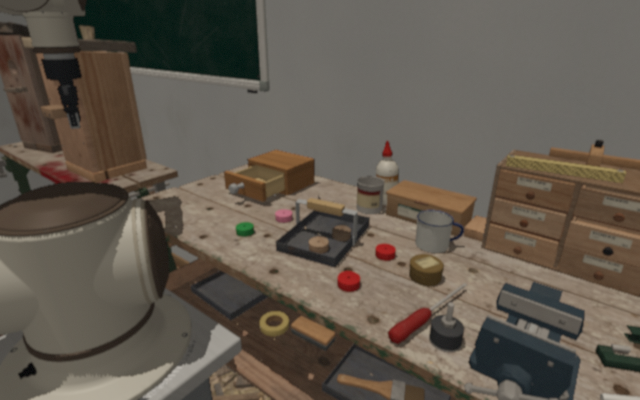

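View pics/top0.png

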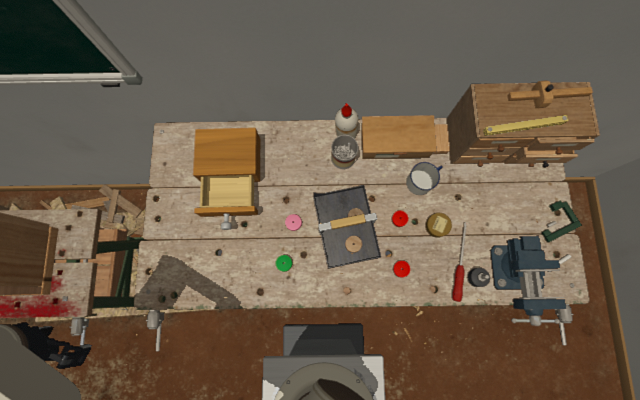

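Scene: open drawer with its knob at top px (228,222), tray at (347,226) with grip bar at (347,222). Brown plugs at (354,213) and (354,244). Look-alikes to leave alone: pink (293,222), green (285,263), red (400,219) and (402,268), all outside the tray. One close crop will check the plugs and find the flap corner.

```bash
cat > h.py <<'E'
from cell import r
import numpy as np,cv2
def ray(n,u,v,s=None):
    c=r.calibration(n);f=200/np.tan(np.radians(c["vfov"])/2)
    d=np.array([(u-c["cx"])/f,-(v-c["cy"])/f,-1.])
    if n=="wrist":
        T=np.eye(4);T[:3,:3]=s["ee_rot"];T[:3,3]=s["position"];P=T@np.array(c["tool_from_camera"])
    else:P=np.array(c["pose"])
    return P[:3,3],P[:3,:3]@d
def onz(n,u,v,z,s=None):
    o,d=ray(n,u,v,s);return o+d*(z-o[2])/d[2]
E
python3 - <<'E'
from h import *
t=cv2.imread("pics/top0.png");s=cv2.imread("pics/scene0.png")
a=cv2.resize(t[175:280,180:440],None,fx=3,fy=3,interpolation=cv2.INTER_CUBIC)
b=cv2.resize(s[190:270,220:420],None,fx=3.9,fy=3.5,interpolation=cv2.INTER_CUBIC)
im=np.zeros((600,780,3),np.uint8);im[:315,:780]=a;im[315:595,:780]=b
cv2.imwrite("pics/c1.png",im)
for n,u,v,z in [("top",228,224,.047),("top",195,209,.073),("top",256,209,.073),("top",195,130,.085),("top",257,130,.085),("top",257,176,.085),("top",195,176,.085),("top",319,228,.096),("top",375,216,.096),("top",354,244,.022),("top",357,213,.022),("top",346,148,.087),("top",424,177,.07),("top",438,225,.036)]:print(u,v,onz(n,u,v,z).round(3))
E
```

```text
228 224 [0.502 0.254 0.047]
195 209 [0.54  0.339 0.073]
256 209 [0.537 0.173 0.073]
195 130 [0.764 0.348 0.085]
257 130 [0.761 0.174 0.085]
257 176 [0.627 0.171 0.085]
195 176 [0.629 0.34  0.085]
319 228 [0.479 0.004 0.096]
375 216 [ 0.509 -0.143  0.096]
354 244 [ 0.444 -0.092  0.022]
357 213 [ 0.532 -0.103  0.022]
346 148 [ 0.702 -0.074  0.087]
424 177 [ 0.62  -0.287  0.07 ]
438 225 [ 0.492 -0.325  0.036]
```

View pics/c1.png

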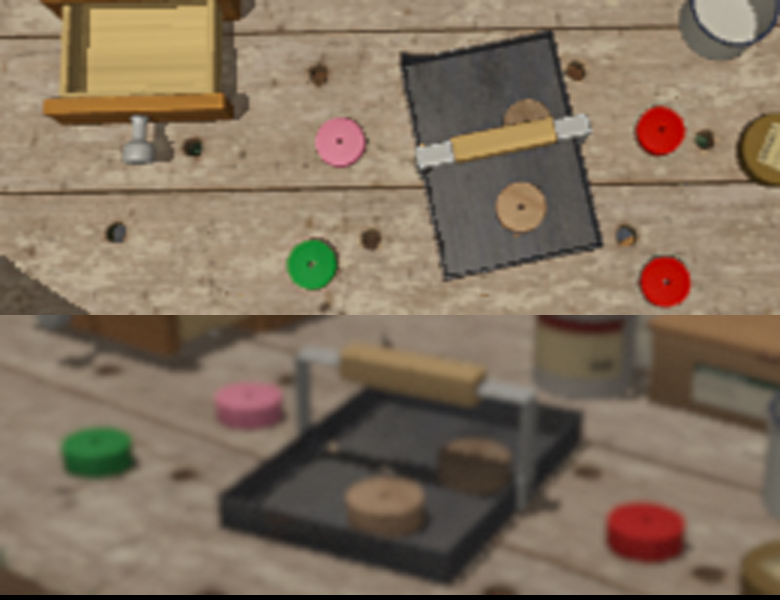

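The close crop confirms both plugs are plain wood, at crop (521,207) and (527,118), and inside the tray. The green, pink and red discs lie outside it. The flap is the upper-left corner in the top view, crop (408,58), i.e. the +x,+y corner facing the drawer. This agrees with the tray's handedness. First the drawer.

Emit:
step_arm --pt "0 0 0" --pt "0 0 0" --pt "0 0 0" --pt "-0.21 -0.28 0.03" --pt "-0.21 -0.28 0.03" --pt "-0.21 -0.28 0.03" --pt "-0.21 -0.28 0.03" --pt "-0.21 -0.28 0.03" --pt "-0.21 -0.28 0.03" --pt "-0.21 -0.28 0.03" --pt "-0.21 -0.28 0.03" --pt "0 0 0" --turn '[-0.27, -0.27, -0.28, 0, 0, 0, 0, 0, 0, 0, 0, 0]' --hand -1

```text
clock: 1.6
position: [0.432, 0.2562, 0.2019]
ee_rot: [[-1.0, 0.004, -0.001], [0.004, 1.0, -0.001], [0.001, -0.001, -1.0]]
force: [0.0, 0.1, 0.4]
grip_width: 0.0001
finger_force: 0.0
```

Emit:
step_arm --pt "0 0 0.36" --pt "0 0 0.36" --pt "0 0 0.36" --pt "0 0 0.34" --pt "-0.2 0 0" --pt "-0.15 0 0" --pt "-0.1 0 0" --pt "-0.1 0 0" --pt "-0.1 0 0" --pt "-0.1 0 0" --pt "-0.1 0 0" --pt "-0.07 0 0" --pt "0 0 0" --turn '[0, 0, 0, 0, 0, 0, 0, 0, 0, 0, 0, 0, 0]'

```text
clock: 3.22
position: [0.5419, 0.2579, 0.0319]
ee_rot: [[-1.0, 0.001, 0.0], [0.001, 1.0, -0.0], [-0.0, -0.0, -1.0]]
force: [0.3, 0.4, -0.3]
grip_width: 0.0002
finger_force: 0.0
```

```bash
python3 - <<'E'
from h import *
t=r.capture("top");a=cv2.resize(t[110:250,180:380],None,fx=4,fy=4,interpolation=cv2.INTER_CUBIC);cv2.imwrite("pics/c2.png",a)
E
```

```text
(no output)
```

View pics/c2.png

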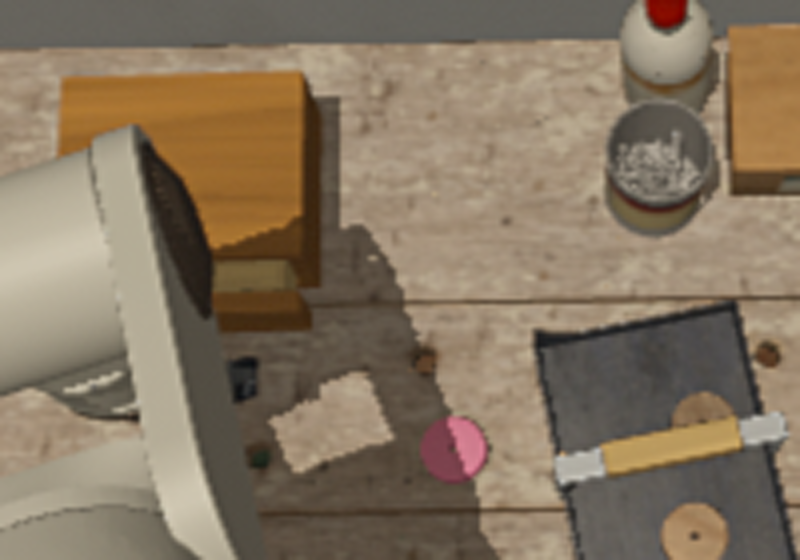

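The drawer is now only partly open, with its front at crop row 310 against the cabinet edge at row 285. I'll keep pushing gently.

Emit:
step_arm --pt "-0.05 0 0" --pt "-0.04 0 0" --pt "-0.04 0 0" --pt "0 0 0" --turn '[0, 0, 0, 0]'

```text
clock: 3.78
position: [0.5574, 0.258, 0.0321]
ee_rot: [[-1.0, 0.001, 0.0], [0.001, 1.0, -0.0], [-0.0, -0.0, -1.0]]
force: [-0.5, 0.0, 0.2]
grip_width: 0.0001
finger_force: 0.0
```

Emit:
step_arm --pt "-0.03 0 0" --pt "-0.03 0 0" --pt "0 0 0" --turn '[0, 0, 0]'

```text
clock: 4.15
position: [0.5645, 0.258, 0.0321]
ee_rot: [[-1.0, 0.001, 0.0], [0.001, 1.0, -0.0], [-0.0, -0.0, -1.0]]
force: [0.6, -0.1, -0.1]
grip_width: -0.0001
finger_force: 0.0
```

Emit:
step_arm --pt "-0.02 0 0" --pt "-0.02 0 0" --pt "0 0 0" --turn '[0, 0, 0]'

```text
clock: 4.53
position: [0.565, 0.258, 0.032]
ee_rot: [[-1.0, 0.0, -0.009], [0.0, 1.0, -0.001], [0.009, -0.001, -1.0]]
force: [-39.0, -3.8, 23.6]
grip_width: -0.0
finger_force: 19.8
```

The hard stop is reached, with 39 N at x=0.565. Back off, rise, and see what the arm does to the tool near its reach limit, since the tray has to be tipped later.

Emit:
step_arm --pt "0.1 0 0" --pt "0.4 0 0" --pt "0.4 0 0" --pt "0 0 -0.5" --pt "0 0 -0.5" --pt "0 0 -0.5" --pt "0 0 -0.5" --turn '[0, 0, 0, 0, 0, 0, 0]'

```text
clock: 5.4
position: [0.4606, 0.258, 0.2744]
ee_rot: [[-1.0, 0.001, 0.001], [0.001, 1.0, 0.0], [-0.001, 0.0, -1.0]]
force: [1.0, 0.3, -0.3]
grip_width: -0.0002
finger_force: 0.0
```

Emit:
step_arm --pt "0 0 -0.5" --pt "0 0 -0.5" --pt "0 0 -0.5" --pt "0 0 -0.5" --pt "0 0 -0.5" --pt "0 0 -0.5" --turn '[0, 0, 0, 0, 0, 0]'

```text
clock: 6.15
position: [0.4623, 0.2586, 0.6094]
ee_rot: [[-1.0, 0.001, 0.002], [0.001, 1.0, 0.001], [-0.002, 0.001, -1.0]]
force: [0.7, -0.0, 0.6]
grip_width: 0.0
finger_force: 0.0
```

Emit:
step_arm --pt "0 0 -0.5" --pt "0 0 -0.5" --pt "0 0 -0.5" --pt "0 0 -0.5" --pt "0 0 -0.5" --pt "0 0 -0.5" --turn '[0, 0, 0, 0, 0, 0]'

```text
clock: 6.9
position: [0.3634, 0.2032, 0.7387]
ee_rot: [[-0.996, -0.001, 0.091], [0.003, 0.999, 0.05], [-0.091, 0.05, -0.995]]
force: [-0.0, 0.5, 0.1]
grip_width: -0.0001
finger_force: 0.0
```

```bash
python3 -c "
from h import *
s=r.observe();print(s['qpos'],s['position'],s['ee_rot'])"
```

```text
[ 0.30881947  0.26089144  0.12109352  0.04246029  2.65757335 -1.22259904] [0.36337601 0.20322662 0.73872959] [[-0.99588039 -0.00147543  0.09066458]
 [ 0.00304113  0.99876166  0.04965778]
 [-0.09062557  0.04972893 -0.99464267]]
```

The tool does tilt at the reach limit: 6° outward with joint 3 at its stop. I'll check whether that grows and whether it stays.

Emit:
step_arm --pt "0 0 -0.5" --pt "0 0 -0.5" --pt "0 0 -0.5" --pt "0 0 -0.5" --turn '[0, 0, 0, 0]'

```text
clock: 7.4
position: [0.2825, 0.1578, 0.7832]
ee_rot: [[-0.988, -0.006, 0.155], [0.007, 0.996, 0.086], [-0.155, 0.086, -0.984]]
force: [-0.5, -0.6, -0.5]
grip_width: 0.0
finger_force: 0.0
```

Emit:
step_arm --pt "0 0 0.5" --pt "0 0 0.5" --pt "0 0 0.5" --pt "0 0 0" --turn '[0, 0, 0, 0]'

```text
clock: 7.9
position: [0.3026, 0.1694, 0.6922]
ee_rot: [[-0.989, -0.004, 0.147], [0.009, 0.996, 0.089], [-0.146, 0.089, -0.985]]
force: [-0.1, 0.1, 0.9]
grip_width: 0.0
finger_force: 0.0
```

Tilt does build up and stays after leaving the limit, so the tool can be tilted this way and "turn" then picks which tray corner is lowest. Next I cancel it at the inner limit, which should tilt the other way.

Emit:
step_arm --pt "0.1 -0.05 0.5" --pt "0.1 -0.05 0.5" --pt "0.1 -0.05 0.5" --pt "0.1 -0.05 0.5" --pt "0.1 -0.05 0.5" --pt "0.1 -0.05 0.5" --turn '[0, 0, 0, 0, 0, 0]'

```text
clock: 8.65
position: [0.2896, 0.1677, 0.3521]
ee_rot: [[-0.988, -0.005, 0.156], [0.01, 0.996, 0.092], [-0.156, 0.093, -0.983]]
force: [0.0, 0.7, 0.7]
grip_width: 0.0001
finger_force: 0.0
```

Emit:
step_arm --pt "0.42 -0.24 0" --pt "0.42 -0.24 0" --pt "0.42 -0.24 0" --turn '[0, 0, 0]'

```text
clock: 9.02
position: [0.2052, 0.1208, 0.3426]
ee_rot: [[-0.995, 0.001, 0.097], [0.006, 0.998, 0.058], [-0.097, 0.058, -0.994]]
force: [-0.3, -0.4, 0.8]
grip_width: -0.0001
finger_force: 0.0
```

```bash
python3 -c "
from h import *
s=r.observe();print(s['qpos'],s['position'],s['ee_rot'])"
```

```text
[ 0.14080412 -0.68069234  1.84805609  0.0453701   1.86959014 -1.41079696] [0.20518077 0.12076888 0.34255628] [[-9.95289068e-01  7.52789041e-04  9.69489773e-02]
 [ 6.35798232e-03  9.98324110e-01  5.75199761e-02]
 [-9.67432010e-02  5.78654033e-02 -9.93625859e-01]]
```

Emit:
step_arm --pt "0.42 -0.24 0" --pt "0.42 -0.24 0" --pt "0 0 0" --turn '[0, 0, 0]'

```text
clock: 9.4
position: [0.1801, 0.1094, 0.355]
ee_rot: [[-0.999, 0.002, 0.035], [0.003, 1.0, 0.019], [-0.035, 0.019, -0.999]]
force: [-0.6, 0.1, 0.5]
grip_width: -0.0
finger_force: 0.0
```

Emit:
step_arm --pt "0.42 -0.24 0" --pt "-0.38 -0.2 0.05" --pt "-0.38 -0.22 0.05" --pt "-0.38 -0.22 0.05" --pt "-0.38 -0.22 0.05" --pt "-0.38 -0.22 0.05" --pt "-0.38 -0.22 0.05" --pt "-0.38 -0.22 0.05" --pt "0 0 0" --pt "0 0 0" --pt "0 0 0" --pt "0 0 0" --pt "0 0 0" --pt "0 0 0" --pt "0 0 0" --pt "0 0 0" --pt "0 0 0" --turn '[0, 0, 0, 0, 0, 0, 0, 0, 0.35, 0.35, 0.35, 0.35, 0.34, 0.34, 0.34, 0.34, 0]' --hand 1 --newtons 100

```text
clock: 11.52
position: [0.4852, -0.0801, 0.3212]
ee_rot: [[-0.188, 0.982, 0.001], [0.982, 0.188, -0.002], [-0.002, 0.001, -1.0]]
force: [0.4, 0.4, 0.0]
grip_width: 0.0853
finger_force: 0.0
```

```bash
python3 - <<'E'
from h import *
s=r.observe();print(s['qpos'],s['position'],s['ee_rot'])
cv2.imwrite("pics/w1.png",r.capture("wrist"))
cv2.imwrite("pics/t1.png",r.capture("top"))
E
```

```text
[-3.19625678e-01 -4.04228373e-02  1.45937591e+00 -1.21010823e-03
  1.72083277e+00 -5.08977211e-01] [ 0.48515937 -0.08008442  0.32118081] [[-1.88042057e-01  9.82160064e-01  1.33923550e-03]
 [ 9.82159091e-01  1.88044193e-01 -1.70359790e-03]
 [-1.92504128e-03  9.94994264e-04 -9.99997652e-01]]
```

View pics/w1.png

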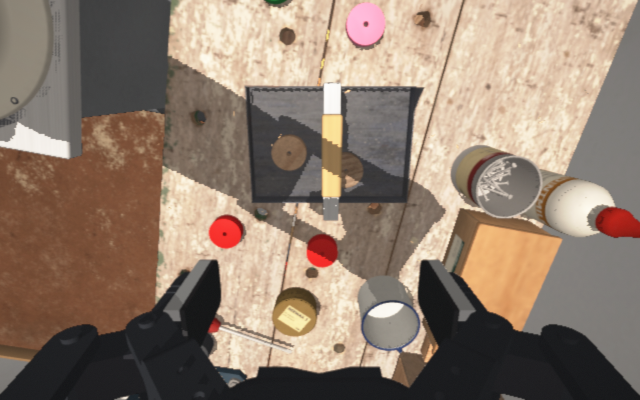

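The wrist view confirms it: the flap pokes out at (418,90), the grip bar runs vertically from (331,114) to (332,197), parallel to tool x, and the mug (388,310) and nail tin (495,180) are clear.

```bash
python3 - <<'E'
from h import *
s=r.observe();im=cv2.imread("pics/w1.png");h=cv2.cvtColor(im,cv2.COLOR_BGR2HSV)
m=cv2.inRange(h,(15,70,120),(30,255,255));m[:100]=0;m[210:]=0;m[:,:310]=0;m[:,355:]=0
c=max(cv2.findContours(m,0,2)[0],key=cv2.contourArea);R=cv2.minAreaRect(c);b=cv2.boxPoints(R);print(R)
P=np.array([onz("wrist",u,v,.096,s) for u,v in b]);print(P.round(3))
p=onz("wrist",331.7,155.5,.096,s)
for q in (P.mean(0),p):print(q.round(4),"tool delta",(s['ee_rot'].T@(np.r_[q[:2],.085]-s['position'])).round(4), np.linalg.norm(P[1]-P[0]),np.linalg.norm(P[2]-P[1]))
t=cv2.imread("pics/t1.png")
print("drawer front px col225", [tuple(t[i,215]) for i in range(174,196,3)])
print(onz("wrist",331,87,.09,s),onz("wrist",331,218,.09,s))
E
```

```text
((331.5, 155.0), (82.0, 21.0), 90.0)
[[ 0.476 -0.028  0.096]
 [ 0.498 -0.024  0.096]
 [ 0.517 -0.113  0.096]
 [ 0.494 -0.117  0.096]]
[ 0.4965 -0.0706  0.096 ] tool delta [0.0073 0.0133 0.2357] 0.022097493125977776 0.0904497612873497
[ 0.4965 -0.0694  0.096 ] tool delta [0.0085 0.0135 0.2357] 0.022097493125977776 0.0904497612873497
drawer front px col225 [(np.uint8(38), np.uint8(87), np.uint8(132)), (np.uint8(46), np.uint8(107), np.uint8(156)), (np.uint8(48), np.uint8(109), np.uint8(161)), (np.uint8(19), np.uint8(48), np.uint8(75)), (np.uint8(26), np.uint8(47), np.uint8(70)), (np.uint8(109), np.uint8(131), np.uint8(151)), (np.uint8(114), np.uint8(135), np.uint8(151)), (np.uint8(118), np.uint8(142), np.uint8(159))]
[4.81557859e-01 1.36694730e-04 9.00000000e-02] [ 0.51117465 -0.14331088  0.09      ]
```

Emit:
step_arm --pt "0.07 0.11 0.4" --pt "0 0 0.45" --pt "0 0 0.45" --pt "0 0 0.45" --pt "0 0 0.3" --pt "0 0 0.1" --pt "0 0 0" --turn '[0, 0, 0, 0, 0, 0, 0]'

```text
clock: 12.5
position: [0.4956, -0.0696, 0.0625]
ee_rot: [[-0.189, 0.982, -0.001], [0.982, 0.189, -0.002], [-0.001, -0.001, -1.0]]
force: [0.1, -0.2, -0.5]
grip_width: 0.0854
finger_force: 0.0
```

Emit:
step_arm --pt "0 0 0" --pt "0 0 0" --pt "0 0 0" --pt "0 0 0" --pt "0 0 0" --turn '[0, 0, 0, 0, 0]' --hand -1 --newtons 110

```text
clock: 13.12
position: [0.4958, -0.0695, 0.0629]
ee_rot: [[-0.188, 0.982, 0.001], [0.982, 0.188, -0.002], [-0.002, 0.0, -1.0]]
force: [-1.3, 2.2, 8.6]
grip_width: 0.0205
finger_force: 108.9
```

Gripped at 109 N with a 20.5 mm opening. Lift clear and swing to the free space on the right.

Emit:
step_arm --pt "0 0 -0.1" --pt "0 0 -0.2" --pt "0 0 -0.3" --pt "0 0 -0.4" --pt "0 0 -0.4" --pt "0 0 -0.4" --pt "0 0 -0.4" --pt "0 0 -0.4" --pt "0 0 -0.3" --pt "0 0 -0.2" --pt "0 0 -0.1" --turn '[0, 0, 0, 0, 0, 0, 0, 0, 0, 0, 0]'

```text
clock: 14.5
position: [0.4952, -0.0687, 0.4472]
ee_rot: [[-0.188, 0.982, -0.0], [0.982, 0.188, -0.002], [-0.002, -0.0, -1.0]]
force: [-0.0, 0.4, -8.9]
grip_width: 0.0207
finger_force: 126.9
```

Emit:
step_arm --pt "-0.1 -0.05 0" --pt "-0.2 -0.1 0" --pt "-0.3 -0.14 0" --pt "-0.35 -0.16 0" --pt "-0.35 -0.16 0" --pt "-0.35 -0.16 0" --pt "-0.35 -0.16 0" --pt "-0.35 -0.16 0" --pt "-0.35 -0.16 0" --pt "-0.35 -0.16 0" --pt "-0.35 -0.16 0" --pt "-0.35 -0.16 0" --pt "-0.3 -0.14 0" --pt "-0.2 -0.1 0" --pt "-0.1 -0.05 0" --turn '[0, 0, 0, 0, 0, 0, 0, 0, 0, 0, 0, 0, 0, 0, 0]'

```text
clock: 16.38
position: [0.3539, -0.629, 0.4446]
ee_rot: [[-0.186, 0.983, -0.002], [0.983, 0.186, 0.001], [0.002, -0.002, -1.0]]
force: [1.3, -6.4, -11.1]
grip_width: 0.0207
finger_force: 127.5
```

```bash
python3 - <<'E'
from h import *
s=r.observe();print(s['qpos'])
a=r.capture("top");b=r.capture("wrist")
im=np.zeros((500,800,3),np.uint8);im[:250,:400]=cv2.resize(a,(400,250));im[:250,400:]=cv2.resize(r.capture("scene"),(400,250));im[250:,:400]=cv2.resize(b,(400,250))
cv2.imwrite("pics/m1.png",im)
E
```

```text
[-1.16413471e+00  5.67151223e-01  4.47926240e-01 -2.02821484e-03
  2.12866642e+00 -1.35246978e+00]
```

View pics/m1.png

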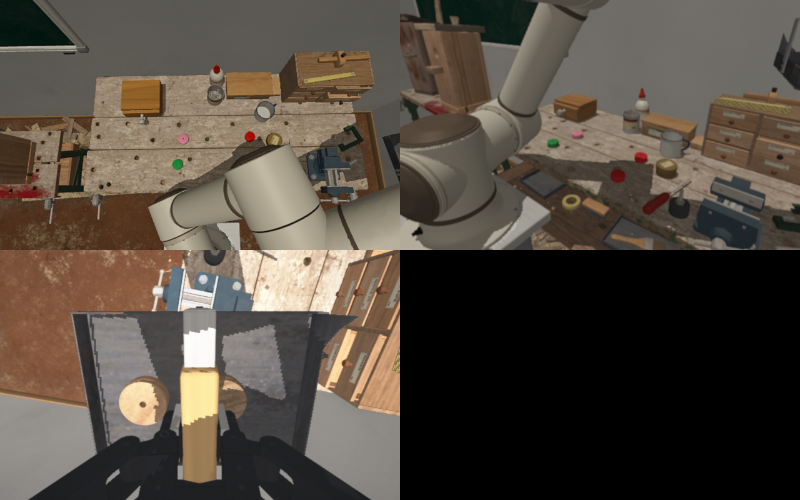

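The drawer is home (only the knob shows at top (145,120)) and the tray is held with both plugs in it, wrist crop (143,400) and (232,395). Space on the right is free, so I push outward past the reach limit to build tilt.

Emit:
step_arm --pt "-0.2 0.06 0" --pt "-0.3 0.09 0" --pt "-0.3 0.09 0" --pt "-0.3 0.09 0" --pt "-0.3 0.09 0" --pt "-0.3 0.09 0" --turn '[0, 0, 0, 0, 0, 0]'

```text
clock: 17.27
position: [0.4078, -0.7335, 0.3845]
ee_rot: [[-0.186, 0.982, 0.042], [0.979, 0.189, -0.078], [-0.084, 0.026, -0.996]]
force: [0.4, -4.1, -8.6]
grip_width: 0.0206
finger_force: 139.9
```

Emit:
step_arm --pt "-0.4 0.12 -0.2" --pt "-0.4 0.12 -0.2" --pt "-0.4 0.12 -0.2" --pt "-0.4 0.12 -0.2" --pt "-0.4 0.12 -0.2" --pt "-0.4 0.12 -0.2" --pt "-0.4 0.12 -0.2" --pt "-0.4 0.12 -0.2" --turn '[0, 0, 0, 0, 0, 0, 0, 0]'

```text
clock: 18.27
position: [0.4288, -0.7895, 0.4471]
ee_rot: [[-0.157, 0.972, 0.174], [0.925, 0.206, -0.32], [-0.347, 0.111, -0.931]]
force: [3.1, -8.8, -1.7]
grip_width: 0.0202
finger_force: 139.6
```

```bash
python3 -c "
from h import *
s=r.observe();print(s['qpos'],s['wrist_torque'])"
```

```text
[-1.1719162   0.78909542  0.12208033  0.03795284  1.85931326 -1.34325106] [-3.6318443  -0.97586154 -0.40738621]
```

21° already, mostly +x down. More of the same.

Emit:
step_arm --pt "-0.4 0.12 -0.2" --pt "-0.4 0.12 -0.2" --pt "-0.4 0.12 -0.2" --pt "-0.4 0.12 -0.2" --pt "-0.4 0.12 -0.2" --pt "-0.4 0.12 -0.2" --turn '[0, 0, 0, 0, 0, 0]'

```text
clock: 19.02
position: [0.4283, -0.7981, 0.5453]
ee_rot: [[-0.111, 0.958, 0.265], [0.841, 0.233, -0.488], [-0.529, 0.168, -0.832]]
force: [3.2, -3.3, 1.5]
grip_width: 0.0208
finger_force: 143.2
```

Emit:
step_arm --pt "0.15 -0.04 -0.1" --pt "0.3 -0.08 -0.2" --pt "0.3 -0.08 -0.2" --pt "0.3 -0.08 -0.2" --pt "0.15 -0.04 -0.1" --pt "0 0 0" --pt "0 0 0" --pt "0 0 0" --pt "0 0 0" --pt "0 0 0" --pt "0 0 0" --pt "0 0 0" --pt "0 0 0" --pt "0 0 0" --pt "0 0 0" --pt "0 0 0" --pt "0 0 0" --turn '[0, 0, 0, 0, 0, -0.3, -0.3, -0.3, -0.3, -0.3, -0.3, -0.3, -0.3, 0, 0, 0, 0]'

```text
clock: 21.15
position: [0.3538, -0.6466, 0.5424]
ee_rot: [[-0.933, 0.244, 0.264], [0.09, 0.869, -0.486], [-0.348, -0.43, -0.833]]
force: [0.3, 2.3, 0.6]
grip_width: 0.0205
finger_force: 172.0
```

```bash
python3 - <<'E'
from h import *
s=r.observe();print(s['qpos'])
cv2.imwrite("pics/w2.png",r.capture("wrist"))
E
```

```text
[-1.20693879  0.17270102  0.89297861  0.07389802  1.49460412 -2.57826677]
```

View pics/w2.png

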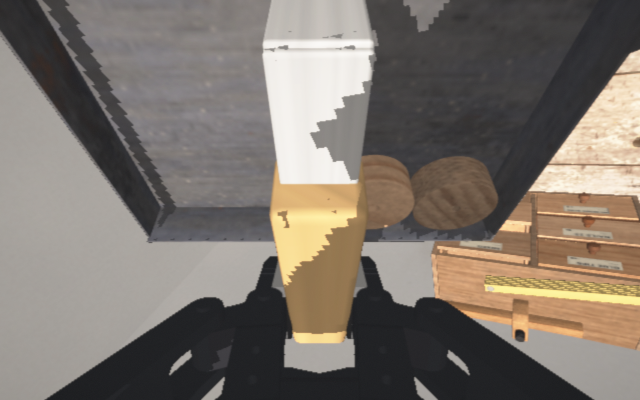

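The plugs lie at the −x wall, (385,190) and (455,195), and the bar's +x end looms close to the camera. So the tray has pivoted about the finger line. I'll quantify that by a PnP on known tray points.

```bash
cat > pnp.py <<'E'
from h import *
def pose(pts,img):
    c=r.calibration("wrist");f=200/np.tan(np.radians(c["vfov"])/2)
    K=np.array([[f,0,c["cx"]],[0,f,c["cy"]],[0,0,1.]])
    ok,rv,t=cv2.solvePnP(np.array(pts,float),np.array(img,float),K,None,flags=cv2.SOLVEPNP_SQPNP)
    e=cv2.projectPoints(np.array(pts,float),rv,t,K,None)[0][:,0]-img
    F=np.diag([1,-1,-1.]);T=np.array(c["tool_from_camera"])
    R=T[:3,:3]@F@cv2.Rodrigues(rv)[0];p=T[:3,:3]@(F@t[:,0])+T[:3,3]
    s=r.observe();W=s["ee_rot"]@R
    print("resid",e.round(1).tolist());print("in tool\n",R.round(3),p.round(3));print("world\n",W.round(3),(s["position"]+s["ee_rot"]@p).round(3))
    print("slope x,y down deg",np.degrees(np.arcsin(-W[2])).round(1))
E
python3 - <<'E'
from pnp import *
m=.001
pose(np.array([(-75,105,26),(-75,-105,26),(-46,11,96),(-46,-11,96),(46,11,96),(46,-11,96)])*m,[(152,240),(492,237),(290,335),(345,335),(272,205),(367,205)])
E
```

```text
resid [[0.7, -2.1], [-2.2, -0.5], [4.2, 3.2], [0.9, 3.1], [-5.7, -2.3], [-0.2, -2.8]]
in tool
 [[ 0.842 -0.007 -0.539]
 [-0.011 -1.    -0.003]
 [-0.539  0.008 -0.842]] [ 0.067 -0.001  0.033]
world
 [[-0.931 -0.235  0.28 ]
 [ 0.328 -0.874  0.359]
 [ 0.16   0.426  0.89 ]] [ 0.3   -0.657  0.493]
slope x,y down deg [ -9.2 -25.2 -62.9]
```

Emit:
step_arm --pt "0 0 0" --pt "0 0 0" --turn '[0, 0]' --newtons 120

```text
clock: 21.45
position: [0.3539, -0.6467, 0.5425]
ee_rot: [[-0.933, 0.243, 0.264], [0.089, 0.869, -0.486], [-0.348, -0.43, -0.833]]
force: [-4.4, -2.7, -16.8]
grip_width: 0.0208
finger_force: 133.1
```

```bash
python3 - <<'E'
from h import *
s=r.observe();print({k:np.round(s[k],2) for k in('force','wrist_torque','joint_torque','finger_force','qpos')})
b=r.capture("wrist");a=r.capture("scene");t=r.capture("top")
im=np.zeros((600,800,3),np.uint8);im[:250,:400]=cv2.resize(t,(400,250));im[:250,400:]=cv2.resize(a,(400,250));im[250:,:560]=cv2.resize(b,(560,350))
cv2.imwrite("pics/m2.png",im)
cv2.imwrite("pics/w3.png",b)
E
```

```text
{'force': array([ -4.44,  -2.7 , -16.76]), 'wrist_torque': array([ 1.25,  1.49, -0.51]), 'joint_torque': array([ -0.52, -75.61, -63.46,   0.61,  -5.71,  -0.21]), 'finger_force': np.float64(133.09), 'qpos': array([-1.21,  0.17,  0.89,  0.07,  1.49, -2.58])}
```

View pics/m2.png

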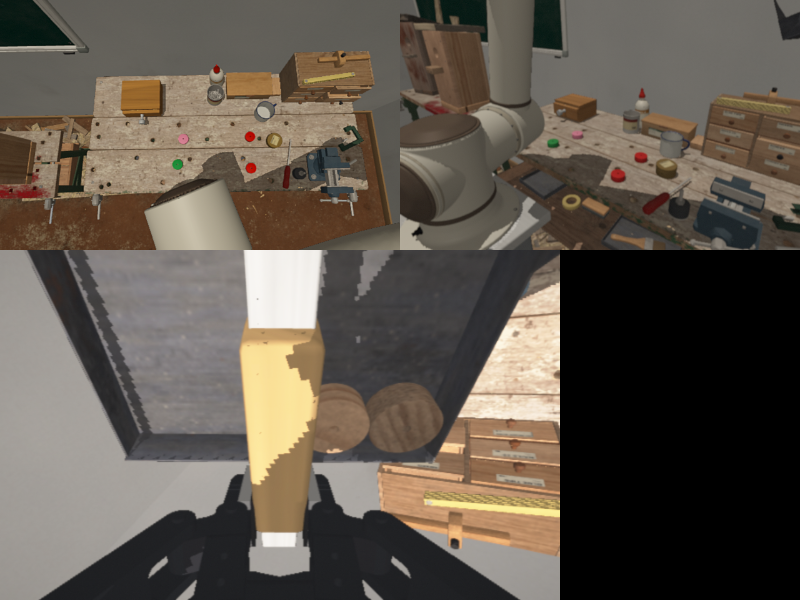

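```bash
python3 - <<'E'
from pnp import *
m=.001
pose(np.array([(-75,105,26),(-75,-105,26),(-46,11,96),(-46,-11,96),(46,11,96),(46,-11,96)])*m,[(143,240),(497,238),(289,320),(352,320),(275,114),(369,114)])
import time
for i in range(3): s=r.observe();print(s['clock'],s['force'].round(1),s['wrist_torque'].round(2))
E
```

```text
resid [[2.3, -1.4], [-2.5, -1.0], [3.9, 4.3], [-3.0, 4.1], [-5.7, -4.1], [4.6, -4.5]]
in tool
 [[ 0.91  -0.004 -0.415]
 [-0.003 -1.     0.003]
 [-0.415 -0.002 -0.91 ]] [ 0.071 -0.001  0.037]
world
 [[-0.959 -0.24   0.148]
 [ 0.28  -0.869  0.408]
 [ 0.031  0.433  0.901]] [ 0.297 -0.659  0.487]
slope x,y down deg [ -1.8 -25.7 -64.3]
21.6 [ 0.5  2.4 -4.2] [ 1.1  -0.24  0.05]
21.6 [ 0.5  2.4 -4.2] [ 1.1  -0.24  0.05]
21.6 [ 0.5  2.4 -4.2] [ 1.1  -0.24  0.05]
```

Emit:
step_arm --pt "0 0 0" --turn '[0]'

```text
clock: 21.72
position: [0.3538, -0.6467, 0.5426]
ee_rot: [[-0.933, 0.243, 0.264], [0.089, 0.869, -0.486], [-0.348, -0.43, -0.833]]
force: [0.2, -1.9, -9.0]
grip_width: 0.0203
finger_force: 120.8
```

Emit:
step_arm --pt "0 0 0" --turn '[0]'

```text
clock: 21.85
position: [0.3539, -0.6466, 0.5426]
ee_rot: [[-0.933, 0.243, 0.264], [0.089, 0.869, -0.486], [-0.348, -0.43, -0.833]]
force: [-0.7, 1.2, -4.8]
grip_width: 0.0205
finger_force: 120.4
```

Emit:
step_arm --pt "0 0 0" --turn '[0]'

```text
clock: 21.98
position: [0.3539, -0.6467, 0.5426]
ee_rot: [[-0.933, 0.243, 0.264], [0.089, 0.869, -0.486], [-0.348, -0.43, -0.833]]
force: [0.1, -0.8, -6.7]
grip_width: 0.0202
finger_force: 121.0
```

```bash
python3 - <<'E'
from h import *
b=r.capture("wrist");cv2.imwrite("pics/w4.png",b);a=cv2.imread("pics/w3.png");c=cv2.imread("pics/w2.png")
for n,i in(("w2",c),("w3",a),("w4",b)):
    h=cv2.cvtColor(i,cv2.COLOR_BGR2HSV)[:,:,1]
    g=(h[:,300]>80).astype(int);e=np.flatnonzero(np.diff(g));print(n,"col300 edges",e.tolist())
print(cv2.absdiff(a,b).mean(),cv2.absdiff(a,c).mean())
print(r.observe()['force'])
E
```

```text
w2 col300 edges [183, 342]
w3 col300 edges [89, 321]
w4 col300 edges [76, 317]
6.153720052083333 14.059927083333333
[ 0.4675227   1.35134609 -4.51757861]
```

Emit:
step_arm --pt "0 0 0" --pt "0 0 0" --pt "0 0 0" --pt "0 0 0" --pt "0 0 0" --pt "0 0 0" --turn '[0, 0, 0, 0, 0, 0]'

```text
clock: 22.78
position: [0.3538, -0.6467, 0.5425]
ee_rot: [[-0.933, 0.243, 0.264], [0.089, 0.869, -0.486], [-0.347, -0.43, -0.833]]
force: [-0.3, -0.3, -8.8]
grip_width: 0.0202
finger_force: 120.3
```

```bash
python3 - <<'E'
from h import *
b=r.capture("wrist");cv2.imwrite("pics/w5.png",b)
h=cv2.cvtColor(b,cv2.COLOR_BGR2HSV)[:,:,1]
g=(h[:,300]>80).astype(int);print("col300 edges",np.flatnonzero(np.diff(g)).tolist())
s=r.observe();print(s['force'],s['grip_width'],s['clock'])
E
```

```text
col300 edges [76, 317]
[-0.4967244  -0.90517247 -8.65458473] 0.019899571895877294 22.825
```

View pics/w5.png

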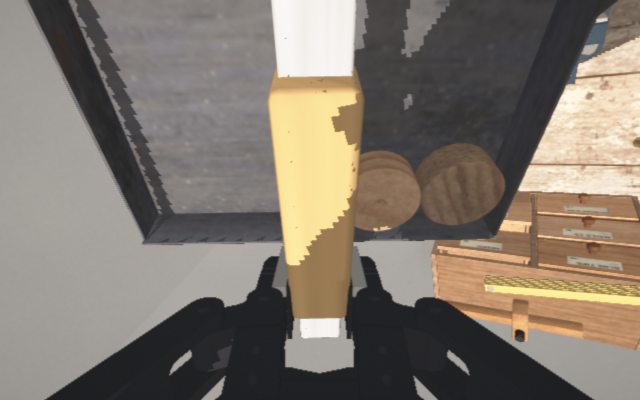

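```bash
python3 - <<'E'
from pnp import *
m=.001
pose(np.array([(-75,105,26),(-75,-105,26),(-46,11,96),(-46,-11,96),(46,11,96),(46,-11,96)])*m,[(145,243),(493,238),(290,318),(350,318),(272,86),(363,86)])
s=r.observe();print(s['qpos'].round(2))
E
```

```text
resid [[0.2, 0.0], [-0.3, 0.3], [2.1, 0.3], [-1.6, -0.5], [-4.2, 0.4], [3.7, -0.8]]
in tool
 [[ 0.934 -0.012 -0.358]
 [-0.009 -1.     0.009]
 [-0.358 -0.005 -0.934]] [ 0.07  -0.002  0.042]
world
 [[-0.968 -0.233  0.09 ]
 [ 0.249 -0.868  0.43 ]
 [-0.022  0.439  0.898]] [ 0.3   -0.663  0.484]
slope x,y down deg [  1.3 -26.  -63.9]
[-1.21  0.17  0.89  0.07  1.49 -2.58]
```

The tray is now steady, with no pixel change in 0.7 s, but it slid in the pads to the −x end of the bar. It is at +1° along x and 26° down along −y. With the pads there, gravity itself tips +x down, so easing the grip in steps should pivot it the right way.

Emit:
step_arm --pt "0 0 0" --pt "0 0 0" --turn '[0, 0]' --newtons 60

```text
clock: 23.08
position: [0.3539, -0.6467, 0.5426]
ee_rot: [[-0.933, 0.243, 0.264], [0.089, 0.869, -0.486], [-0.348, -0.43, -0.833]]
force: [0.4, -0.9, -7.5]
grip_width: 0.0207
finger_force: 121.0
```

```bash
cat > e.py <<'E'
from h import *
import sys
b=r.capture("wrist");cv2.imwrite(f"pics/{sys.argv[1]}.png",b)
h=cv2.cvtColor(b,cv2.COLOR_BGR2HSV)[:,:,1]
g=(h[:,300]>80).astype(int);print("col300 edges",np.flatnonzero(np.diff(g)).tolist())
s=r.observe();print(s['force'].round(1),s['finger_force'],s['grip_width'],s['clock'])
E
python3 e.py w6
```

```text
col300 edges [76, 317]
[ 0.7  1.6 -3.4] 120.89613676071167 0.02012434326382166 23.125
```

Emit:
step_arm --pt "0 0 0" --pt "0 0 0" --turn '[0, 0]' --hand -1 --newtons 60

```text
clock: 23.38
position: [0.3539, -0.6467, 0.5425]
ee_rot: [[-0.933, 0.243, 0.264], [0.089, 0.869, -0.486], [-0.347, -0.43, -0.833]]
force: [0.7, 0.5, -4.9]
grip_width: 0.0205
finger_force: 120.6
```

```bash
python3 e.py w7
```

```text
col300 edges [76, 317]
[-0.4 -0.4 -8.2] 120.24475693702698 0.02043338317114546 23.425
```

The grip doesn't ease (the gripper is locked), and opening it could drop the tray. Instead I add tool tilt with gentle pushes at the limit; both tray slopes gain from it.

Emit:
step_arm --pt "-0.05 -0.07 0.03" --pt "-0.1 -0.14 0.07" --pt "-0.14 -0.19 0.1" --pt "-0.14 -0.19 0.1" --pt "-0.14 -0.19 0.1" --pt "-0.14 -0.19 0.1" --pt "-0.14 -0.19 0.1" --pt "-0.14 -0.19 0.1" --pt "-0.14 -0.19 0.1" --pt "-0.14 -0.19 0.1" --pt "-0.14 -0.19 0.1" --pt "-0.14 -0.19 0.1" --turn '[0, 0, 0, 0, 0, 0, 0, 0, 0, 0, 0, 0]' --newtons 120

```text
clock: 24.92
position: [0.4526, -0.8565, 0.5274]
ee_rot: [[-0.913, 0.269, 0.307], [0.051, 0.822, -0.568], [-0.405, -0.503, -0.764]]
force: [0.6, 0.4, -6.7]
grip_width: 0.0207
finger_force: 122.1
```

```bash
python3 e.py w8
```

```text
col300 edges [76, 317]
[  1.3  -2.7 -12.1] 122.1834397315979 0.02019666891566083 24.975
```

No slip, and the tool tilt is now 40°. Continue gently.

Emit:
step_arm --pt "-0.14 -0.19 0.06" --pt "-0.14 -0.19 0.06" --pt "-0.14 -0.19 0.06" --pt "-0.14 -0.19 0.06" --pt "-0.14 -0.19 0.06" --pt "-0.14 -0.19 0.06" --pt "-0.14 -0.19 0.06" --pt "-0.14 -0.19 0.06" --turn '[0, 0, 0, 0, 0, 0, 0, 0]'

```text
clock: 25.98
position: [0.4737, -0.911, 0.5329]
ee_rot: [[-0.881, 0.309, 0.357], [-0.008, 0.747, -0.665], [-0.472, -0.589, -0.656]]
force: [1.0, -1.4, -9.0]
grip_width: 0.0203
finger_force: 122.8
```

```bash
python3 e.py w9; python3 -c "
from h import *
R=np.array([[.934,-.012,-.358],[-.009,-1,.009],[-.358,-.005,-.934]]);E=r.observe()['ee_rot']
for a in (0,10,20,30,40):
    c,s=np.cos(np.radians(a)),np.sin(np.radians(a));W=E@np.array([[c,-s,0],[s,c,0],[0,0,1]])@R
    print(a,np.degrees(np.arcsin(W[2])).round(1),'tilt',np.degrees(np.arccos(W[2,2])).round(1))"
```

```text
col300 edges [76, 317]
[ 0.3  1.7 -5.3] 122.42879390716553 0.020499505894329383 26.025
0 [-11.6  36.7  50.9] tilt 39.1
10 [-16.9  30.5  54.2] tilt 35.8
20 [-21.4  23.8  57.1] tilt 32.9
30 [-24.9  16.6  59.5] tilt 30.5
40 [-27.1   9.2  61.2] tilt 28.8
```

Emit:
step_arm --pt "0.05 0.07 -0.09" --pt "0.1 0.13 -0.18" --pt "0.1 0.13 -0.18" --pt "0.05 0.07 -0.09" --pt "0 0 0" --pt "0 0 0" --pt "0 0 0" --pt "0 0 0" --pt "0 0 0" --pt "0 0 0" --pt "0 0 0" --pt "0 0 0" --pt "0 0 0" --pt "0 0 0" --pt "0 0 0" --pt "0 0 0" --pt "0 0 0" --pt "0 0 0" --turn '[0, 0, 0, 0, 0.07, 0.14, 0.14, 0.14, 0.14, 0.14, 0.14, 0.14, 0, 0, 0, 0, 0, 0]'

```text
clock: 28.28
position: [0.4335, -0.8319, 0.5301]
ee_rot: [[-0.608, 0.709, 0.357], [0.368, 0.65, -0.664], [-0.703, -0.272, -0.657]]
force: [1.1, 0.6, -6.2]
grip_width: 0.0202
finger_force: 122.6
```

```bash
python3 e.py w10;python3 -c "
from h import *
print(r.observe()['qpos'])"
```

```text
col300 edges [76, 103, 135, 314, 315, 317]
[ 0.2  0.6 -6.6] 122.70830869674683 0.020848281077243437 28.325
[-1.20561495  0.45393967  0.67037177  0.10477934  1.16906193 -2.06578277]
```

View pics/w10.png

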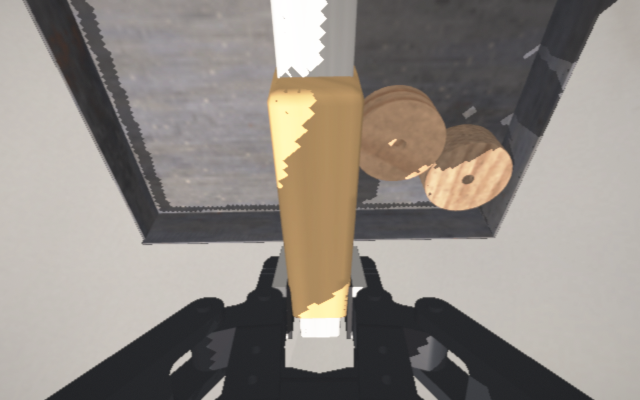

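The plugs have begun moving towards +x, to (402,133) and (468,168), but slowly. The tray hasn't slipped. Turn a little further so +x dominates, then track the plugs by code.

Emit:
step_arm --pt "0 0 0" --pt "0 0 0" --pt "0 0 0" --pt "0 0 0" --pt "0 0 0" --pt "0 0 0" --pt "0 0 0" --pt "0 0 0" --turn '[0.12, 0.14, 0.14, 0.1, 0, 0, 0, 0]'

```text
clock: 29.32
position: [0.4335, -0.8319, 0.53]
ee_rot: [[-0.414, 0.837, 0.357], [0.518, 0.539, -0.664], [-0.749, -0.09, -0.657]]
force: [-0.2, -1.3, -8.7]
grip_width: 0.0206
finger_force: 122.3
```

```bash
cat > pl.py <<'E'
from h import *
import sys
R=np.array([[.934,-.012,-.358],[-.009,-1,.009],[-.358,-.005,-.934]]);p=np.array([.07,-.002,.042])
s=r.observe();W=s['ee_rot']@R;o=s['position']+s['ee_rot']@p
b=r.capture("wrist");cv2.imwrite(f"pics/{sys.argv[1]}.png",b)
h=cv2.cvtColor(b,cv2.COLOR_BGR2HSV)
# wooden pixels right of the bar, lying inside the tray
m=cv2.inRange(h,(3,55,40),(25,255,255));m[:,:364]=0;m[245:]=0
m=cv2.morphologyEx(m,cv2.MORPH_OPEN,np.ones((5,5)))
for c in cv2.findContours(m,0,2)[0]:
    if cv2.contourArea(c)<150:continue
    (u,v)=np.array(cv2.moments(c)["m10"])/cv2.moments(c)["m00"],cv2.moments(c)["m01"]/cv2.moments(c)["m00"]
    O,d=ray("wrist",u,v,s);a=W.T@(O-o);e=W.T@d;q=a+e*(.022-a[2])/e[2]
    print("blob",round(u),round(v),cv2.contourArea(c),cv2.boundingRect(c),"tray xy mm",(q*1000).round()[:2])
g=(h[:,315,1]>80).astype(int);print("bar",np.flatnonzero(np.diff(g)).tolist(),"slopes",np.degrees(np.arcsin(W[2])).round(1),s['clock'])
for X in [(73,-103,0),(75,-105,26),(0,-105,26)]:
    w=W@(np.array(X)/1000)+o;C=r.calibration("wrist");T=np.array(C["tool_from_camera"]);t=s['ee_rot'].T@(w-s['position']);k=T[:3,:3].T@(t-T[:3,3]);f=341.1
    print(X,"world",w.round(3),"px",(C["cx"]-f*k[0]/k[2]).round(),(C["cy"]+f*k[1]/k[2]).round())
E
python3 pl.py w11
```

```text
blob 496 69 14274.5 (430, 0, 155, 151) tray xy mm [ 23. -78.]
bar [76, 289] slopes [-27.6   5.9  61.7] 29.325
(73, -103, 0) world [ 0.466 -0.717  0.406] px 577.0 -80.0
(75, -105, 26) world [ 0.462 -0.703  0.428] px 634.0 -89.0
(0, -105, 26) world [ 0.501 -0.756  0.462] px 543.0 122.0
```

The plugs are now sliding to +x. Let them finish, then turn back so both slopes are about equal.

Emit:
step_arm --pt "0 0 0" --pt "0 0 0" --pt "0 0 0" --pt "0 0 0" --pt "0 0 0" --pt "0 0 0" --turn '[0, 0, 0, 0, 0, 0]'

```text
clock: 30.12
position: [0.4335, -0.8319, 0.5301]
ee_rot: [[-0.414, 0.837, 0.357], [0.518, 0.539, -0.664], [-0.749, -0.09, -0.657]]
force: [0.8, -0.3, -7.4]
grip_width: 0.0206
finger_force: 122.6
```

```bash
python3 pl.py w12
```

```text
blob 496 69 14275.0 (430, 0, 155, 151) tray xy mm [ 23. -78.]
bar [76, 289] slopes [-27.6   5.9  61.7] 30.125
(73, -103, 0) world [ 0.466 -0.716  0.406] px 577.0 -80.0
(75, -105, 26) world [ 0.462 -0.703  0.428] px 634.0 -89.0
(0, -105, 26) world [ 0.501 -0.756  0.462] px 543.0 122.0
```

Emit:
step_arm --pt "0 0 0" --pt "0 0 0" --pt "0 0 0" --pt "0 0 0" --pt "0 0 0" --pt "0 0 0" --pt "0 0 0" --pt "0 0 0" --pt "0 0 0" --pt "0 0 0" --pt "0 0 0" --pt "0 0 0" --turn '[-0.08, -0.14, -0.14, -0.14, -0.14, -0.14, -0.08, 0, 0, 0, 0, 0]'

```text
clock: 31.68
position: [0.4335, -0.8319, 0.5301]
ee_rot: [[-0.725, 0.589, 0.357], [0.246, 0.706, -0.664], [-0.643, -0.394, -0.657]]
force: [-0.6, 0.6, -5.8]
grip_width: 0.0204
finger_force: 122.8
```

```bash
python3 pl.py w13
```

```text
blob 497 70 14295.5 (431, 0, 156, 151) tray xy mm [ 23. -78.]
bar [76, 317] slopes [-21.2  23.9  57.2] 31.675
(73, -103, 0) world [ 0.397 -0.738  0.39 ] px 578.0 -79.0
(75, -105, 26) world [ 0.395 -0.721  0.41 ] px 635.0 -88.0
(0, -105, 26) world [ 0.456 -0.756  0.438] px 543.0 123.0
```

```bash
python3 - <<'E'
from h import *
R=np.array([[.934,-.012,-.358],[-.009,-1,.009],[-.358,-.005,-.934]]);p=np.array([.07,-.002,.042])
C=r.calibration("wrist");T=np.array(C["tool_from_camera"])
def px(X):
    k=T[:3,:3].T@(R@(np.array(X)/1000)+p-T[:3,3]);return np.array([C["cx"]-341.1*k[0]/k[2],C["cy"]+341.1*k[1]/k[2]])
for c in [(50,-80),(4,-80)]:
    P=np.array([px((c[0]+23*np.cos(a),c[1]+23*np.sin(a),z)) for a in np.arange(0,6.3,.1) for z in(2,22)])
    print(c,"exp px x",P[:,0].min().round(),P[:,0].max().round(),"rows",P[:,1].min().round(),P[:,1].max().round(),"top centre",px((*c,22)).round())
b=cv2.imread("pics/w13.png");g=cv2.GaussianBlur(cv2.cvtColor(b,cv2.COLOR_BGR2GRAY),(5,5),1)
h=cv2.cvtColor(b,cv2.COLOR_BGR2HSV);m=cv2.inRange(h,(3,55,40),(25,255,255));m[:,:364]=0;m[245:]=0
for v in range(0,160,10):
    q=np.flatnonzero(m[v]);print(v,(q.min(),q.max()) if len(q) else None,end=' ')
print()
# dark central holes inside the blob
c=max(cv2.findContours(cv2.morphologyEx(m,cv2.MORPH_OPEN,np.ones((5,5))),0,2)[0],key=cv2.contourArea)
H=np.zeros_like(m);cv2.drawContours(H,[c],0,255,-1);H=cv2.erode(H,np.ones((9,9)))
d=((H>0)&(cv2.morphologyEx(g,cv2.MORPH_BLACKHAT,np.ones((17,17)))>22)).astype(np.uint8)
n,_,st,ce=cv2.connectedComponentsWithStats(d)
print([(ce[i].round().tolist(),int(st[i,4])) for i in range(1,n) if st[i,4]>15])
E
```

```text
(50, -80) exp px x 447.0 592.0 rows -79.0 61.0 top centre [525.  -1.]
(4, -80) exp px x 428.0 542.0 rows 47.0 154.0 top centre [489. 111.]
0 (np.int64(452), np.int64(587)) 10 (np.int64(452), np.int64(581)) 20 (np.int64(455), np.int64(574)) 30 (np.int64(460), np.int64(566)) 40 (np.int64(470), np.int64(554)) 50 (np.int64(469), np.int64(538)) 60 (np.int64(453), np.int64(524)) 70 (np.int64(443), np.int64(537)) 80 (np.int64(437), np.int64(542)) 90 (np.int64(432), np.int64(544)) 100 (np.int64(364), np.int64(542)) 110 (np.int64(431), np.int64(539)) 120 (np.int64(436), np.int64(533)) 130 (np.int64(442), np.int64(524)) 140 (np.int64(448), np.int64(511)) 150 (np.int64(466), np.int64(488)) 
[([512.0, 91.0], 18)]
```

The plug outlines match the tightly packed pose in the flap corner to within about 3 px: columns 431–544 and rows to 151, against 428–542 and 154 predicted. The slopes are 21° and 24°, and the tray is steady. Handing in.

```bash
python3 -c "
from cell import r
print(r.close_job())"
```

```text
the job is handed in; nothing more can be done
None
```

I pushed the drawer fully home and handed the job in with the tray held about 0.39 m above the bench and steady, tipped about 21° along +x and 24° along −y, with both plugs packed in the flap corner and the mug and tins untouched; no verdict came back, and while I was tilting it the tray slid in the fingers, so it hangs from the −x end of its grip, though it has not moved since.

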